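# Show the foot of a bud vase to the inspection camera

## Task

Take the long-necked glass bud vase out of the wooden rack and hold it up to the small inspection camera, with the underside of its foot facing the lens squarely, centred on the line of sight and 90 mm in front of the lens, so that the foot can be examined. Finish while still holding the vase motionless there in the air: do not put it down or let go. Do not bump the camera, and leave the other two glasses, the rack, the iron jacks and the wooden block as they are.

Things in the scene. Friction and masses are not known exactly. Their poses are not given: they have to be found in the camera images.
- vase_mid (a point): Green glass bud vase, round, 140 mm tall, about 0.15 kg: foot 39 mm across, belly 54 mm across 42 mm above the foot, slim straight neck 22 mm across from 78 to 130 mm above the foot (grip here), lip 28 mm across. The point is on its axis half-way up, 70 mm above the foot; z runs along the axis from foot to lip. It starts upright in any one of the rack's wells.
- vase_foot (a point): The middle of the underside of the vase's foot (on its axis, 70 mm below vase_mid). Same axes.
- lens (a point): Middle of the lens's front glass (black barrel 40 mm across, on a grey head 44 x 54 x 44 mm in a fork on a round steel foot 110 mm across, fixed to the table). z is the line of sight, out of the lens: up and back towards the robot, 18 to 42 degrees from vertical, different each time. The stiff tilt hinge is level, along y, 75 mm above the table, 48 mm behind this point.
- focus (a point): The point in the empty air on the line of sight, 90 mm in front of the lens, where the middle of the vase's foot has to be. Same axes as lens: the vase's own z axis (foot to lip) must run along this z, away from the lens.
- rack: Wooden rack, a block 90 x 280 x 40 mm (x, y, z), fixed; origin at the centre of its underside on the table. Three round wells 53 mm across and 22 mm deep on its middle line, at y = -90, 0 and +90 mm; their floors are 18 mm above the table. One glass stands in each.
- tumbler_mid (a point): Straight tumbler of the same glass, 45 mm across and 105 mm tall, in another well; leave it. The point is half-way up on its axis.
- trumpet_mid (a point): Trumpet-shaped glass of the same glass, 40 mm across at the foot, widening to 62 mm at the rim, 90 mm tall, in another well; leave it. The point is half-way up on its axis.
- jacks_mid (a point): Iron glassworker's jacks (big tweezers) 220 mm long, 54 mm wide, 10 mm high, lying on the table; leave them. The point is at the middle.
- block_mid (a point): Dark wooden block 80 x 50 x 35 mm lying on the table; leave it. The point is at its centre.
There are look-alikes about, which are no part of the job. Leave any blue look-alike of the part that bears vase_mid alone.

How it is judged (in metres and radians):
On the way:
1. the vase is lifted clear of the rack, in the fingers (z of vase_foot in the frame of rack above 0.05 m and contact force between vase and the fingers above 0.5 N), for 0.2 s.
At the end, for the whole second after the job is handed in: Fingers alone hold the vase still (under 20 mm/s, 0.15 rad/s), its foot's middle within 12 mm of the focus along each camera axis, its axis within 0.17 rad of the line of sight, foot to the lens, over 120 mm up; other glasses within 15 mm and 0.2 rad of upright, jacks and block within 20 mm (x of vase_foot in the frame of focus between -0.012 and 0.012 m and y of vase_foot in the frame of focus between -0.012 and 0.012 m and z of vase_foot in the frame of focus between -0.012 and 0.012 m and angle between the z axis of vase_mid and the z axis of focus, either way round below 0.17 rad and z of vase_mid in the frame of focus above 0.05 m and height (world z) of vase_foot above 0.12 m and contact force between vase and the fingers above 0.5 N and contact force between vase and rack below 0.1 N and contact force between vase and camera below 0.1 N and linear speed of vase below 0.02 m/s and angular speed of vase below 0.15 rad/s and distance of each of tumbler_mid, trumpet_mid from where it was at the start of the episode below 0.015 m and angle between each of tumbler_mid, trumpet_mid's own z axis and vertical below 0.2 rad and distance of each of jacks_mid, block_mid from where it was at the start of the episode below 0.02 m); the arm keeps its last pose, push and grip.
It fails at once if the camera is bumped (over 2 N) (contact force between camera and anything else above 2 N).
It fails at once if another glass is knocked (moved over 20 mm or tipped over 0.35 rad) (distance of any of tumbler_mid, trumpet_mid from where it was at the start of the episode above 0.02 m or angle between any of tumbler_mid, trumpet_mid's own z axis and vertical above 0.35 rad).
It fails at once if the jacks or the block are pushed over 30 mm (distance of any of jacks_mid, block_mid from where it was at the start of the episode above 0.03 m).
It also fails if it takes over 38 s, if anything falls off the work surface, if the arm or the gripper's body presses on something with over 40 N, if the wrist force passes 120 N, or if a joint passes its speed limit or range.

## Robot

A 6-joint arm with a two-finger parallel gripper is mounted at the origin on the work surface. World frame = base frame: x ahead of the robot, y to its left, z up, the work surface at z = 0. Lengths are in mm, angles in rad, forces in N, time in s.
With the tool pointing down it reaches from about 300 to 775 mm from the base axis. Payload 14.6 kg.
Tool frame: the origin (TCP) lies on the centre line of the jaws, within the pads' length; the fingertips stand 19 mm ahead of it and the grasp point (between the pads) is the TCP (bot.tip_reach is the distance from the TCP to the fingertips, in mm); z points along the fingers, y is the line along which they close (so a half turn about z gives the same grasp; the last joint's range is limited). The gripper opens to 85 mm and grips with 20 to 120 N. Pads are 22 mm wide; open, the fingers measure 114 mm over their backs; the gripper's body (76 mm by 85 mm) begins 54 mm behind the grasp point. The pads swing forward as they close: fully open they stand 13 mm farther back than shut.
Start: joints at [1.26, 0.3, 1.521, -0, 1.321, -0.067], TCP at [132.764, 533.726, 226.181] pointing down, gripper open.
Joint ranges: [-3.03, 3.03], [-0.79, 2.21], [0.23, 2.52], [-1.04, 4.18], [0, 3.07], [-2.55, 2.55]. Speed limits (rad/s): [2.22, 2.22, 2.57, 3.14, 3.14, 3.14].

## Interface

Orientations are given as a unit quaternion [w, x, y, z].
In Python, from rig import bot gives the robot as it stands. Calls block until the motion is done:
- bot.move_to(position, orientation): joint-space move of the TCP to a pose.
- bot.servo_line(position, attitude=None, speed=150, until_force=None): straight line of the TCP; attitude=None keeps the orientation; speed is the mean speed in mm/s. With until_force (N) it stops when the force on the tool has changed by that much, and returns True; else False.
- bot.move_joints(angles): joint-space move.
- bot.move_gripper(opening, grip_force=None): finger opening in mm; grip_force is the grip in N (None keeps the last); returns when the fingers have stopped.
- bot.dwell(seconds).
- bot.ik(position, orientation): joint angles nearest the present ones, or None.
- bot.read_state(): the state.
- bot.read_camera(name): name is "scene" or "top"; returns a dict with "image" (480x640x3 uint8, blue, green, red), "depth" (480x640 float32, mm along the optical axis (not along the pixel's ray), 0 where there is no reading), "fovy" (degrees; the focal length in pixels is half the picture's height over the tangent of half this angle, whatever the lens; pixels are square), "cx", "cy" (the principal point, pixels), "eye" and "attitude" of the camera in the world. Camera axes: x right, y down, z forward; pixel columns grow to the right and rows downward; lengths in mm; the calibration is good to about 2 mm. A picture is of the moment at which its call begins.
A pose or a line that the arm cannot do raises bot.MotionError and nothing moves.
- bot.finish_job(): hands the job in; it is judged then, once.
The state is a dict: "clock": time; "joint_positions": joint angles; "qvel": joint speeds; "effort": joint torques, N m; "ee_pos": TCP position; "tool_rot": TCP orientation; "ft_force": force on the tool from outside, world axes, zero at the start; "moment": the same for the moment, N m; "grip_width": finger opening in mm; "grip_force": force on a finger pad.
Only numpy, scipy, OpenCV 4.12 (cv2) and the standard library are available. Lean on these libraries where they do the work, as an engineer would, in place of code of your own. Each camera call takes 0.05 s, during which the arm holds its last target. There are 200 camera calls.

## Working session

There is one attempt and no reset: what is moved stays moved. The work goes in short steps, each a Python script; the robot and the scene stay as the last script left them, time stands still between calls to the robot, and variables do not carry over. Pictures are saved under pics/ and viewed, at most 10 in all, crops included, and the job is handed in when it is done.

```bash
mkdir -p pics
cat > h.py <<'E'
import numpy as np, cv2, pickle
from scipy.spatial.transform import Rotation as R
def q2R(q): return R.from_quat([q[1],q[2],q[3],q[0]]).as_matrix()
def R2q(M):
    q=R.from_matrix(M).as_quat(); return [q[3],q[0],q[1],q[2]]
def cloud(c):
    h,w=c["depth"].shape; f=h/2/np.tan(np.radians(c["fovy"])/2)
    u,v=np.meshgrid(np.arange(w),np.arange(h)); d=c["depth"]
    P=np.stack([(u-c["cx"])/f*d,(v-c["cy"])/f*d,d],-1)
    A=np.array(c["attitude"]); A=q2R(A) if A.size==4 else A
    W=P@A.T+np.array(c["eye"]); W[d==0]=np.nan; return W
E
python3 - <<'E'
from rig import bot
from h import *
for n in("scene","top"):
    c=bot.read_camera(n); pickle.dump(c,open(n+".pkl","wb")); cv2.imwrite(f"pics/{n}0.png",c["image"])
    print(n,c["fovy"],c["cx"],c["cy"],c["eye"],c["attitude"],(c["depth"]==0).mean())
E
```

```text
scene 42.65582895224766 321.30440998344835 232.4457954564798 [1271.12099721  862.03453111 1284.07886732] [-0.12732066  0.31949746  0.8686852  -0.35650645] 0.006419270833333333
top 51.82883518287306 319.4046397590915 235.5668280013053 [ 478.46629975   -8.99846497 1266.39091831] [-0.01412214  0.71553581 -0.69814971  0.01990105] 0.003948567708333333
```

View pics/scene0.png

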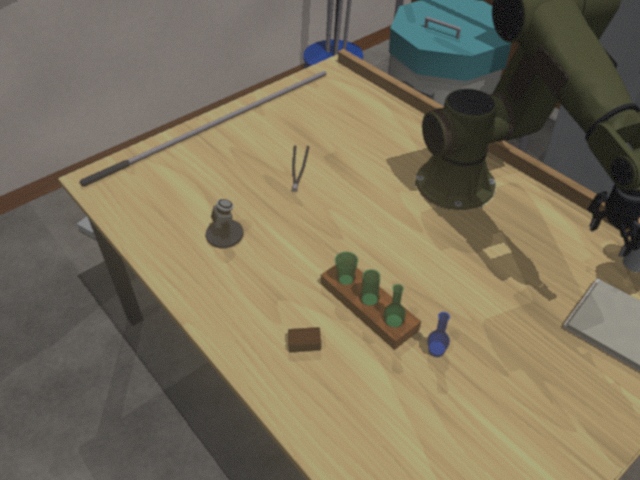

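View pics/top0.png

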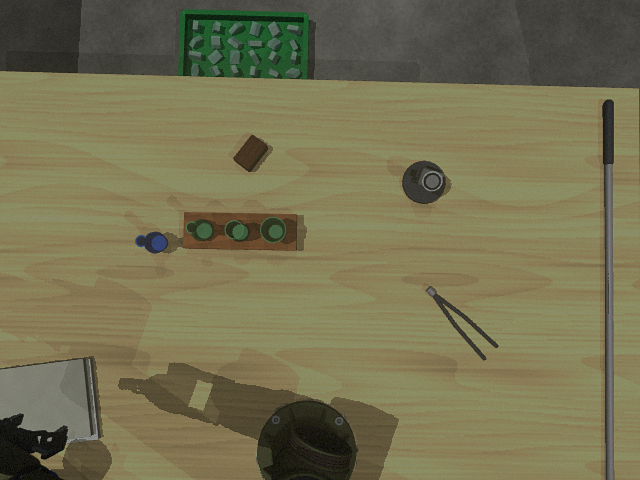

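The top view shows the rack around (240,231), with the green vase in its left (+y) well at about (203,231). The blue look-alike is at (155,242), the inspection camera at (425,182), the jacks at (460,320) and the block at (251,153). In the scene view the vase is at (396,307) and the camera at (224,222).

Run:
```python
from h import *
s=pickle.load(open("scene.pkl","rb"));t=pickle.load(open("top.pkl","rb"))
a=cv2.resize(s["image"][190:255,195:255],(400,433),interpolation=cv2.INTER_CUBIC)
b=cv2.resize(t["image"][150:215,395:455],(400,433),interpolation=cv2.INTER_CUBIC)
cv2.imwrite("pics/cam.png",np.hstack([a,b]))
W=cloud(t);S=cloud(s)
np.set_printoptions(precision=0,suppress=True,linewidth=200)
print("table",W[300,300],W[120,330],W[330,500],S[300,200],S[230,500])
m=(W[...,2]>30)&(W[...,2]<46)
sub=np.zeros_like(m);sub[205:258,178:305]=1
p=W[m&sub]; r=cv2.minAreaRect(p[:,:2].astype(np.float32));print("rack",r,len(p))
print("rackcorners",cv2.boxPoints(r))
# vase region
print("vase top z:\n",W[218:246:3,184:222:3,2])
for n,C,(r0,r1,c0,c1) in(("top",W,(155,210,398,452)),("scene",S,(195,250,200,250))):
    q=C[r0:r1,c0:c1].reshape(-1,3);q=q[q[:,2]>2.5]
    print(n,len(q));
    f=q[q[:,2]<25];c,rad=cv2.minEnclosingCircle(f[:,:2].astype(np.float32));print(" foot",c,rad)
    for lo in range(0,180,15):
        k=q[(q[:,2]>=lo)&(q[:,2]<lo+15)]
        if len(k):print(lo,len(k),k.min(0),k.max(0),k.mean(0))
q=S[278:330,380:410];g=q[(q[...,2]>45)&(q[...,2]<250)]
for lo in range(45,180,15):
    k=g[(g[:,2]>=lo)&(g[:,2]<lo+15)]
    if len(k):print("v",lo,len(k),k.min(0),k.max(0),k.mean(0))
```

```text
table [nan nan nan] [841. -39.  -2.] [ 310. -486.   -2.] [ 868. -127.   -3.] [ 58. 227.  -1.]
rack ((545.0836791992188, 180.60269165039062), (90.21794891357422, 280.6673278808594), 0.39840835332870483) 2764
rackcorners [[499. 321.]
 [501.  40.]
 [591.  41.]
 [589. 321.]]
vase top z:
 [[ 41.  39.  39.  40.  41.  37.  43.  38.  43.  36.  36.  41.  37.]
 [ 38.  40. 155.  40.  75.  77.  80.  76.  62.  39.  40.  40.  39.]
 [ 40. 160. 149. 136. 157.  92.  84.  80.  72.  20.  37.  41.  42.]
 [ 41. 153. 139. 112. 151. 129.  96.  88.  80.  70.  37.  40.  35.]
 [ 38. 158. 149. 116. 160. 124.  96.  85.  79.  73.  40.  40.  38.]
 [ 38.  39. 155.  86. 111.  99.  90.  83.  74.  64.  43.  35.  42.]
 [ 39.  41.  44.  73.  82.  81.  84.  79.  71.  13.  36.  39.  40.]
 [ 40.  39.  37.  34.  69.  74.  67.  70.  15.  40.  41.  40.  44.]
 [ 40.  34.  38.  41.  37.  39.  38.  37.  36.  41.  36.  42.  39.]
 [ 41.  42.  42.  39.  43.  37.  37.  39.  43.  38.  39.  41.  36.]]
top 1561
 foot (684.4954223632812, -289.04742431640625) 91.55611419677734
0 786 [ 613. -355.    3.] [ 756. -217.   15.] [ 675. -273.  
[... 994 characters left out ...]
 [ 695. -259.   83.]
90 136 [ 662. -314.   90.] [ 710. -249.  105.] [ 691. -273.   97.]
105 111 [ 646. -299.  105.] [ 705. -252.  120.] [ 672. -272.  114.]
120 83 [ 662. -299.  120.] [ 693. -250.  129.] [ 680. -276.  124.]
v 45 78 [503. 180.  45.] [588. 306.  60.] [554. 269.  51.]
v 60 130 [522. 249.  60.] [573. 299.  75.] [557. 281.  69.]
v 75 133 [529. 250.  75.] [569. 298.  90.] [553. 277.  82.]
v 90 57 [534. 258.  90.] [562. 288. 105.] [551. 276.  95.]
v 105 38 [528. 197. 106.] [558. 284. 120.] [551. 274. 113.]
v 120 38 [535. 203. 120.] [555. 283. 135.] [549. 274. 127.]
v 135 56 [534. 260. 135.] [558. 284. 150.] [547. 271. 143.]
v 150 75 [527. 257. 150.] [559. 285. 163.] [543. 270. 156.]
```

View pics/cam.png

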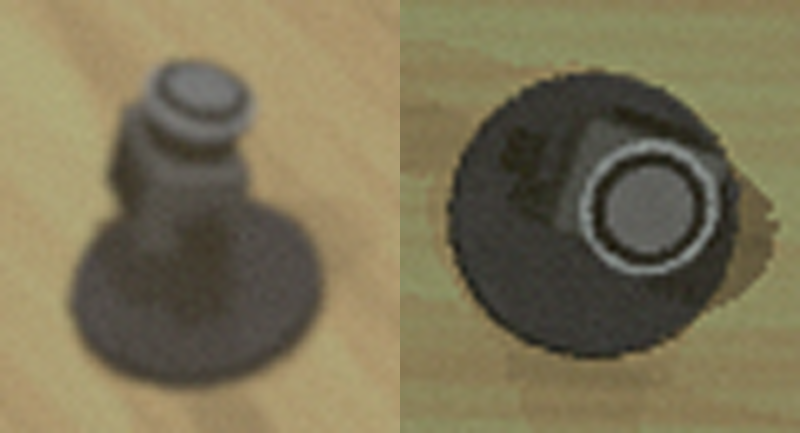

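The crop gives, in the top view, a lens ring centred at about (432.0,180.5) px with radius 10.5, and a foot disc centred at about (423.5,181.8) px with radius 21.6. In the scene view the lens disc is at about (224.9,203.5). The head may be yawed a little, so I'll fit the lens plane and cross-check it against the hinge geometry.

```bash
cat >> h.py <<'E'
def fitplane(p):
    p=p[~np.isnan(p).any(1)]
    for _ in range(6):
        A=np.c_[p[:,:2],np.ones(len(p))]; k=np.linalg.lstsq(A,p[:,2],rcond=None)[0]
        r=p[:,2]-A@k; p=p[abs(r)<max(2.5*np.median(abs(r))*1.48,1)]
    n=np.array([-k[0],-k[1],1]); return n/np.linalg.norm(n),p,r.std()
def ray(c,u,v,z):
    h=c["depth"].shape[0]; f=h/2/np.tan(np.radians(c["fovy"])/2)
    A=q2R(c["attitude"]); d=A@np.array([(u-c["cx"])/f,(v-c["cy"])/f,1]); e=np.array(c["eye"])
    return e+d*(z-e[2])/d[2]
E
python3 - <<'E'
from h import *
np.set_printoptions(precision=3,suppress=True)
s=pickle.load(open("scene.pkl","rb"));t=pickle.load(open("top.pkl","rb"))
u,v=np.meshgrid(np.arange(640),np.arange(480))
for n,c,(cu,cv_),rs,asp in(("top",t,(432.0,180.5),(6.5,8,9.5),1),("scene",s,(224.9,203.5),(4,5,6.5),.62)):
    W=cloud(c)
    for r in rs:
        m=((u-cu)**2+((v-cv_)/asp)**2<r*r)
        nn,p,sd=fitplane(W[m]); print(n,r,len(p),nn,"tilt",np.degrees(np.arccos(nn[2])),"yaw",np.degrees(np.arctan2(nn[1],-nn[0])),p.mean(0),sd)
for z in(10,14,18):print("foot",z,ray(t,423.5,181.8,z))
for z in(112,116,120):print("lens",z,ray(t,432,180.5,z),ray(s,224.9,203.5,z))
# foot thickness & circle via top
W=cloud(t);q=W[155:212,398:452].reshape(-1,3)
f=q[(q[:,2]>5)&(q[:,2]<20)];f=f[(abs(f[:,0]-675)<60)&(abs(f[:,1]+277)<60)];print("foot z med",np.median(f[:,2]),np.percentile(f,[1,99],axis=0))
print("vase lip z155",)
img=t["image"]
b=cv2.resize(img[205:260,130:230],(800,440),interpolation=cv2.INTER_CUBIC);
cv2.imwrite("pics/vase.png",b)
E
```

```text
top 6.5 125 [-0.308  0.021  0.951] tilt 18.009502002191784 yaw 3.963829195554586 [ 669.219 -278.053  119.909] 2.0574037442897666
top 8 192 [-0.314  0.067  0.947] tilt 18.75606539390054 yaw 12.028129392045594 [ 669.192 -278.071  119.797] 2.027663069125123
top 9.5 265 [-0.285  0.063  0.956] tilt 16.963693055745527 yaw 12.420558095975455 [ 669.411 -278.428  119.27 ] 2.260132822569905
scene 4 28 [-0.39  -0.141  0.91 ] tilt 24.51988829570442 yaw -19.808267615675113 [ 670.845 -274.919  122.441] 1.4067482121147863
scene 5 47 [-0.344 -0.061  0.937] tilt 20.438710333169112 yaw -10.079753398631649 [ 670.673 -276.088  121.884] 1.8408492448954168
scene 6.5 83 [-0.333  0.001  0.943] tilt 19.479187817099795 yaw 0.16993908795454282 [ 670.32  -276.134  121.175] 2.375712342020302
foot 10 [ 683.735 -282.074   10.   ]
foot 14 [ 683.082 -281.205   14.   ]
foot 18 [ 682.428 -280.335   18.   ]
lens 112 [ 670.672 -279.928  112.   ] [ 665.3   -284.988  112.   ]
lens 116 [ 670.006 -278.99   116.   ] [ 667.367 -281.073  116.   ]
lens 120 [ 669.34  -278.051  120.   ] [ 669.435 -277.159  120.   ]
foot z med 12.75316376497608 [[ 630.828 -333.724    5.694]
 [ 734.086 -229.629   18.609]]
vase lip z155
```

View pics/vase.png

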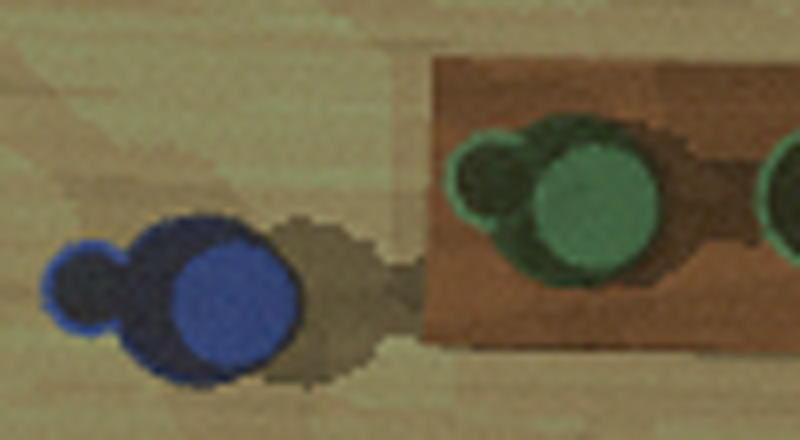

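The lens is near (669.4,−278,120) with a tilt of about 18–19°. The lip centre is at top px (191.0,227.1). I'll average more frames for the lens normal, locate the vase, and check IK.

```bash
cat >> h.py <<'E'
def tool(z,y):
    z=np.array(z)/np.linalg.norm(z); y=np.array(y)-z*np.dot(y,z); y/=np.linalg.norm(y)
    return np.c_[np.cross(y,z),y,z]
E
python3 - <<'E'
from rig import bot
from h import *
np.set_printoptions(precision=3,suppress=True)
u,v=np.meshgrid(np.arange(640),np.arange(480))
for n,(cu,cv_),r,asp in(("top",(432.0,180.5),8.5,1),("scene",(224.9,203.5),5.5,.7)):
    cs=[bot.read_camera(n) for _ in range(12)]
    m=((u-cu)**2+((v-cv_)/asp)**2<r*r)
    nn,p,sd=fitplane(np.vstack([cloud(c)[m] for c in cs])); print(n,nn,np.degrees(np.arccos(nn[2])),p.mean(0),sd)
    if n=="top": t=cs[0]
print("lip",ray(t,191.0,227.1,158),"belly",ray(t,201.9,229.6,60))
print("well",545.1-90*np.sin(np.radians(.4)),180.6+90)
P=ray(t,191,227.1,158);n=np.array([-.31,.055,.949]);n/=np.linalg.norm(n)
F=np.array([669.4,-278,120.5])+90*n
for a in np.radians([60,75,90,105,120]):
    d=[np.sin(a),np.cos(a),0]
    for s in(1,-1):
        y=s*np.array(d)
        print(np.degrees(a),s,bot.ik([P[0],P[1],130],R2q(tool([0,0,-1],y))))
        for b in np.radians([-60,-30,0,30,60]):
            yy=R.from_rotvec([0,0,b]).apply(y); j=bot.ik(F+112*n,R2q(tool(-n,yy)))
            if a==np.radians(90): print("   F",np.degrees(b),j)
E
```

```text
top [-0.308  0.083  0.948] 18.60173368995508 [ 669.282 -278.123  119.767] 2.246906839010421
scene [-0.301  0.008  0.954] 17.519750082866512 [ 670.194 -275.835  121.491] 2.3985828025995977
lip [543.818 271.037 158.   ] belly [544.147 269.026  60.   ]
well 544.4716865731834 270.6
59.99999999999999 1 [ 0.402  0.516  1.45  -0.     1.175 -0.122]
59.99999999999999 -1 None
75.0 1 [ 0.402  0.516  1.45  -0.     1.175  0.14 ]
75.0 -1 None
90.0 1 [ 0.402  0.516  1.45  -0.     1.175  0.402]
   F -59.99999999999999 [-0.509  0.341  1.298  0.111  1.2    0.54 ]
   F -29.999999999999996 [-0.509  0.341  1.298  0.111  1.2    0.008]
   F 0.0 [-0.509  0.341  1.298  0.111  1.2   -0.542]
   F 29.999999999999996 [-0.509  0.341  1.298  0.111  1.2   -1.082]
   F 59.99999999999999 [-0.509  0.341  1.298  0.111  1.2   -1.597]
90.0 -1 None
   F -59.99999999999999 None
   F -29.999999999999996 None
   F 0.0 None
   F 29.999999999999996 [-0.509  0.341  1.298  0.111  1.2    2.059]
   F 59.99999999999999 [-0.509  0.341  1.298  0.111  1.2    1.545]
105.00000000000001 1 [ 0.402  0.516  1.45  -0.     1.175  0.664]
105.00000000000001 -1 [ 0.402  0.516  1.45  -0.     1.175 -2.478]
119.99999999999999 1 [ 0.402  0.516  1.45  -0.     1.175  0.926]
119.99999999999999 -1 [ 0.402  0.516  1.45  -0.     1.175 -2.216]
```

Run:
```python
from rig import bot
from h import *
q=R2q(tool([0,0,-1],[1,0,0]))
x,y=544.0,270.6
bot.move_gripper(60)
bot.move_to([x,y,270],q)
hit=bot.servo_line([x,y,131],speed=110,until_force=8)
print("hit",hit,bot.read_state()["ee_pos"])
if not hit:
    bot.move_gripper(10,grip_force=45); st=bot.read_state(); print(st["grip_width"],st["grip_force"],st["ee_pos"],st["ft_force"])
    if 18<st["grip_width"]<27:
        bot.servo_line([x,y,300],speed=100)
st=bot.read_state(); print(st["grip_width"],st["grip_force"],st["ee_pos"],st["ft_force"],st["clock"])
c=bot.read_camera("scene");cv2.imwrite("pics/lift.png",c["image"])
```

```text
hit False [544.28541883 270.72577463 131.72555368]
24.353563136867407 43.864686861634254 [544.27791503 270.70597269 131.57400411] [ 0.91584882 -0.50400362  5.6068469 ]
23.85419706053092 44.12762872874737 [543.92644008 270.5366767  299.45681226] [-0.34249048  0.22006745 -1.55157251] 7.15
```

View pics/lift.png

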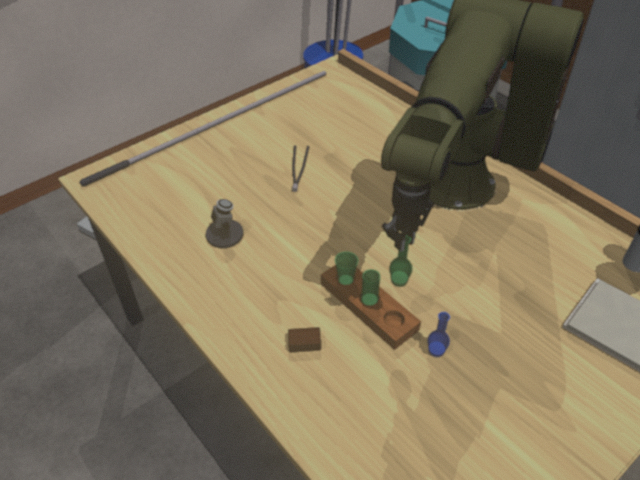

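The vase hangs from the fingers at (400,270), its well is empty, and the other glasses are untouched. Next I'll carry it to a standoff on the line of sight and then move in.

Run:
```python
from rig import bot
from h import *
n=np.array([-.307,.055,.95]);n/=np.linalg.norm(n)
F=np.array([669.5,-277.8,120.5])+90*n
y=R.from_rotvec([0,0,np.radians(-45)]).apply([1,0,0])
q=R2q(tool(-n,y))
bot.move_to(F+(113.6+80)*n,q); bot.dwell(.3)
bot.servo_line(F+113.6*n,speed=60); bot.dwell(.5)
st=bot.read_state(); T=q2R(st["tool_rot"])
print(F,st["grip_width"],st["grip_force"],-T[:,2],np.array(st["ee_pos"])+113.6*T[:,2],st["ft_force"],st["clock"])
out=[]
for nm in("scene","top"):
    c=bot.read_camera(nm);pickle.dump(c,open(nm+"1.pkl","wb"))
    h=c["depth"].shape[0];f=h/2/np.tan(np.radians(c["fovy"])/2);A=q2R(c["attitude"])
    pr=lambda X:(lambda p:(p[:2]/p[2]*f+[c["cx"],c["cy"]]))(A.T@(X-np.array(c["eye"])))
    pts=[pr(F+k*n) for k in(-90,0,42,78,113.6,140)];print(nm,np.round(pts,1).tolist())
    o=np.round(pts[2]).astype(int)-[40,45]; im=c["image"][o[1]:o[1]+90,o[0]:o[0]+80].copy()
    im=cv2.resize(im,None,fx=5,fy=5,interpolation=cv2.INTER_CUBIC)
    for p in pts: cv2.circle(im,tuple(int(k) for k in (p-o+.5)*5),3,(0,0,255),-1)
    out.append(im);print("origin",o)
cv2.imwrite("pics/fin.png",np.hstack(out))
```

```text
[ 641.86687728 -272.84944056  206.00966314] 23.822710232022168 44.13703680038452 [-0.307084   0.0550379  0.9500896] [ 641.86946936 -272.86723749  206.03747642] [ 0.19681363 -0.52182842 -1.33975595] 11.4333
scene [[224.7, 203.3], [230.5, 176.4], [233.4, 163.4], [235.8, 151.8], [238.4, 140.2], [240.3, 131.3]]
origin [193 118]
top [[431.9, 180.4], [438.8, 186.7], [442.4, 190.0], [445.8, 193.1], [449.3, 196.3], [452.1, 198.9]]
origin [402 145]
```

View pics/fin.png

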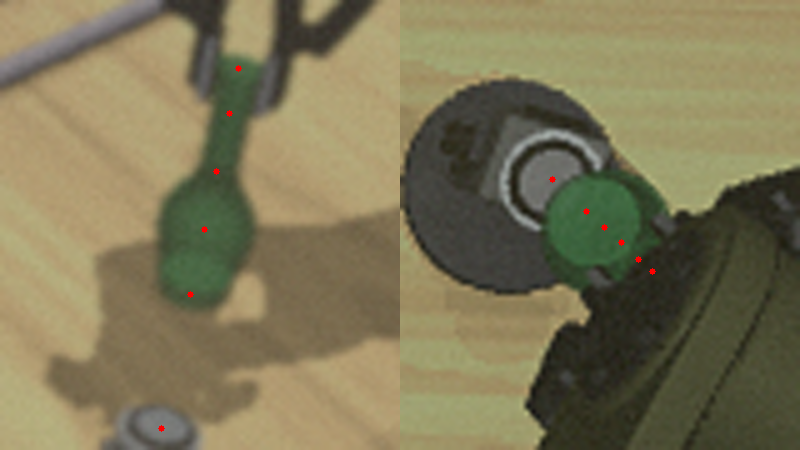

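The predicted axis points sit on the vase in both views. In the scene view the foot's bright disc is at px (231.9,171.9) against the predicted (231.4,172.4), and in the top view it is within about 1.5 px. The offset is a few millimetres, inside tolerance, so I'm handing in.

```bash
python3 -c "
from rig import bot
bot.dwell(.5);s=bot.read_state();print(max(abs(v) for v in s['qvel']),s['grip_force'],s['clock']);print(bot.finish_job())"
```

```text
0.002388116986433083 44.136734157800674 12.0333
the job is handed in; nothing more can be done
None
```

I handed the job in at 12.0 s with the green vase held still in the fingers, its foot facing the lens 90 mm away and within about 3 mm of the focus by my image check; no verdict came back.

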